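# Hang a check weight from the sprung load stand with a snap shackle

## Robot

A 7-joint arm with a two-finger parallel gripper is mounted at the origin on a cart in front of the work surface, level with it; the furniture and walls round the work are solid. World frame = base frame: x ahead of the robot, y to its left, z up, the work surface at z = 0. Lengths are in m, angles in rad, forces in N, time in s.
With the tool pointing down it reaches from about 0.425 to 0.925 m from the base axis. Payload 6.8 kg.
Tool frame: the origin (TCP) lies at the very end of the fingers, on their centre line; the grasp point (between the pads) lies 19 mm behind it; z points along the fingers, y is the line along which they close (so a half turn about z gives the same grasp; the last joint's range is limited). The gripper opens to 85 mm and grips with 20 to 120 N. Pads are 22 mm wide; open, the fingers measure 114 mm over their backs; the gripper's body (76 mm by 85 mm) begins 54 mm behind the grasp point. The pads swing forward as they close: fully open they stand 13 mm farther back than shut.
Start: joints at [1.017, 0.477, 0.022, 1.555, -0.011, 1.109, -0.083], TCP at [0.291, -0.609, 0.194] pointing down, gripper open.
Joint ranges: [-2.96, 2.96], [-0.34, 2.1], [-1.41, 1.46], [0.24, 2.44], [-1.37, 4.51], [0.17, 1.92], [-2.96, 2.96]. Speed limits (rad/s): [2.39, 2.39, 3.14, 3.14, 3.14, 3.14, 3.14].

## Interface

Orientations are given as a rotation vector (axis times angle).
In Python, from bench import get_obs, viewer, r gives the robot as it stands. The module is installed in compiled form; this text tells all that it offers.
- The arm moves only by the tool play_rows, never from a script. Its argument "commands" is a list that holds one entry, the list of rows, each a list of 5 numbers: the gripper's target within -1 to 1 (shut at 1, half-way at 0, fully open at -1), then the shift along the tool's x, y, z scaled (see below), then the turn about the tool's z scaled (see below). A call has 1 to 12 rows; each row is the pose to reach, as a shift and turn from the pose commanded when the call began, along the tool's axes at that moment; what a row does not reach only later rows make up. The controller multiplies each number of a shift by 0.2 m and each number of a turn by pi/2 rad. A row lasts 1/12 s, in which the tool goes at most 41.7 mm and 7.16 degrees, less where a joint would pass 70% of its speed; a pose out of reach is approached as far as the arm can. A call with a number of a shift or a turn outside -1 to 1 is refused whole. A call with a gripper value outside its range is refused whole. The fingers move at their own pace and stop on an object; "grip_force" is the grip in N (left out, the last holds). Time passes only in rows, so rows that repeat a pose let the fingers close. It gives the time, the measured TCP pose, the force, the opening and the grip force at its end, in the units of the state.
- get_obs(): the state, without advancing time (a new reading comes with each control period).
- viewer.grab_frame(name): name is "side" or "top"; returns a dict with "pixels" (400x640x3 uint8, red, green, blue), "fovy" (degrees; the focal length in pixels is half the picture's height over the tangent of half this angle, whatever the lens; pixels are square), "cx", "cy" (the principal point, pixels), "distortion" ([k1, k2, p1, p2, k3] as OpenCV has them; the pictures are not rectified), "world_to_cam" (4x4, takes a point from world to camera coordinates). Camera axes: x right, y up, looking along -z (the intrinsics and any distortion apply to the point x, -y, -z); pixel columns grow to the right and rows downward; lengths in m; the calibration is good to about 2 mm. A picture is of the moment at which its call begins. There is no depth.
- r.hand_in(): hands the job in; it is judged then, once.
Trained networks look in a picture, given as the dict that the camera call returned (one of the last four; its "shot" number tells which), for a name from the list of things; names that differ only in an ending like _2 or _b are one class to them, and where a whole thing is asked for, a point or a joint stands for the part that bears it (a point fixed in the world has none). Each returns a list of dicts, best first, with "score" (0 to 1); they miss things now and then, are a little off and sometimes report something else, mostly with a low value. They report only what shows in the picture. A call takes as long as a camera call.
- viewer.trace(picture, thing): "pixels" (400x640 bool, what is visible of it) and "rect" ([left, top, right, bottom] in pixels, round what is visible of it).
The state is a dict: "clock": time; "joints": joint angles; "qvel": joint speeds; "tau": joint torques, N m; "tcp_pos": TCP position; "orientation": TCP orientation; "contact_force": force on the tool from outside, world axes, zero at the start; "moment": the same for the moment, N m; "grip_width": finger opening in m; "gripper_force": force on a finger pad.
Only numpy, scipy, OpenCV 4.12 (cv2) and the standard library are available. Lean on these libraries where they do the work, as an engineer would, in place of code of your own. Each camera call takes 0.05 s, during which the arm holds its last target. There are 200 camera calls.

## Task

First hang the snap shackle by its top bar in the two notches of the sprung load stand and let go of it. Then bring the check weight's bail bar in over the lip of the shackle's lower loop, press it gently down past the spring gate until the gate snaps shut above it, and let go, so that shackle and weight hang still as a chain. Pulling the stand's arm down more than 55 mm (15 N) overloads it; leave the timer, the beaker and the bottle where they are.

Things in the scene. Friction and masses are not known exactly. Their poses are not given: they have to be found in the camera images.
- stand: load stand fixed to the worktop: grey foot plate 160x100x14 mm, steel column 18 mm thick, 330 mm high. Origin on the worktop; its x axis runs from the yoke back to the column: yoke at x = -60 mm, foot from x = -20 to +140 mm, column at x = +90 mm. The arm with the yoke reaches forward (-x, towards the robot) from the column.
- carriage (a joint): how far (m) the arm with its yoke is pulled down the column: 0 unloaded, bottom stop at 0.065. Return spring 280 N/m (1 N for every 3.6 mm), lightly damped; the shackle alone pulls it down about 4 mm, shackle and weight about 14 to 19 mm.
- yoke_seat (a point): centre of an 8 mm bar resting in the yoke (275 mm above the worktop unloaded), axes as the stand. Two upward-open 90 degree V notches at y = -22 and +22 mm take a bar along y; mouths 24 mm wide, tips 8 mm above this point; nothing above. From x = +6 mm back, 13 to 1 mm below this point, lie a cross piece and the arm: come in from the front (-x), bar 10 to 15 mm above this point, then down.
- shackle: bare metal snap shackle, 100 g, 165 mm tall, standing upright on its foot. Origin under its centre, z up. Lower loop 26x28 mm, open upward and to the front (-x), 45 degree lip flaring forward to x = -20 mm, z = 44 mm; stem behind (x = 6 to 14 mm); cross beam z = 66 to 75 mm; neck 12x10 mm; top bar; flat aluminium grip tab 26 mm (x) by 10 mm (y), z = 120 to 165 mm.
- top_bar (a point): middle of the shackle's top bar, 8 mm thick, 72 mm long along y, 108 mm above the shackle's underside. Axes as the shackle.
- loop_seat (a point): where the centre of an 8 mm bar rests in the shackle's lower loop, 12 mm above the shackle's underside; axes as the shackle. Throat 14 mm wide in x. A bar along y enters from the front (-x) above the lip, its centre 38 to 48 mm above this point, until it is over the throat (x = 0), then goes down onto the gate.
- gate (a joint): angle (rad) of the shackle's spring gate, a 14 mm flap hinged on the front wall 32 mm above the underside: 0 shut, yields only inward (down) to 1.15. A bar must press on it with 7 to 12 N in all (more than the weight's own), least if it lies against the back (+x) of the throat, and the arm sinks to 30 to 45 mm meanwhile; once past, the bar drops some mm into the seat and the gate springs back to 0 above it.
- weight: round metal check weight, 290 to 430 g, 52 mm wide, 36 mm high, with a tall bail of 8 mm rod, standing upright. Origin under its centre, z up. The bail's uprights stand at y = -30 and +30 mm; two rods run from the bar's ends to the handle lug in front (-x).
- bail_bar (a point): middle of the weight's bail bar: 8 mm thick, along y, 52 mm free between the uprights, 100 mm above the underside, free space of 60 mm between it and the weight below. Axes as the weight.
- lug (a point): grip point on the weight's handle lug: upright aluminium plate 30 mm (x) by 10 mm thick (y) by 40 mm high, centred 70 mm in front (-x) of the bail bar and 4 mm above it; this point is 6 mm above the bar. Take it across its thickness from above; leaning the gripper back towards the robot by about 25 degrees keeps it clear of the shackle and yoke.
- timer: grey bench timer 58x64x17 mm, a bystander; origin under its centre
- beaker: small glass beaker 40 mm wide, 52 mm high, a bystander; origin under its centre
- bottle: white bottle with a green cap, 48 mm wide, 88 mm high, a bystander; origin under its centre

How it is judged:
On the way, in this order (a step that is already met when the one before it is completed fails the run):
1. the shackle hangs by its top bar in both notches of the stand, let go, with nothing in its loop (distance between top_bar and yoke_seat below 0.007 m and angle between shackle's own z axis and vertical below 0.3 rad and contact force between each of the fingers, weight and shackle below 0.1 N), for 0.3 s.
2. the weight's bail bar is in the shackle's lower loop with the gate shut above it (distance between bail_bar and loop_seat below 0.008 m and value of joint gate below 0.15 rad and distance between top_bar and yoke_seat below 0.008 m), for 0.2 s.
At the end, for the whole second after the job is handed in: Top bar in both notches and bail bar in the lower loop (each within 7 mm of its seat), gate shut (under 0.15 rad), shackle and weight within 15 degrees of upright, nearly still (under 0.06 m/s), the sprung arm more than 8 mm down under their load (distance between top_bar and yoke_seat below 0.007 m and distance between bail_bar and loop_seat below 0.007 m and value of joint gate below 0.15 rad and angle between each of shackle, weight's own z axis and vertical below 0.26 rad and value of joint carriage above 0.008 m and linear speed of each of weight, shackle below 0.06 m/s); the robot touches nothing.
It fails at once if the sprung arm is overloaded: pulled down more than 55 mm (some 15 N) (value of joint carriage above 0.055 m).
It fails at once if the timer is moved more than 20 mm (distance of timer from where it was at the start of the episode above 0.02 m).
It fails at once if the beaker is moved more than 20 mm (distance of beaker from where it was at the start of the episode above 0.02 m).
It fails at once if the bottle is moved more than 20 mm (distance of bottle from where it was at the start of the episode above 0.02 m).
It also fails if it takes over 72 s, if anything falls off the work surface, if the arm or the gripper's body presses on something with over 40 N, if the wrist force passes 120 N, or if a joint passes its speed limit or range.

## Working session

There is one attempt and no reset: what is moved stays moved. The work goes in short steps, Python scripts to look and compute and a tool call to move; the robot and the scene stay as the last step left them, time stands still between calls to the robot, and variables do not carry over. Pictures are saved under pics/ and viewed, at most 10 in all, crops included, and the job is handed in when it is done.

Besides the shell and the picture viewer there is one more tool, called in YAML: its name, and indented under it one key for each argument. play_rows: Moves the arm, as the interface text tells. Shifts and turns lie within -1 to 1; 1 stands for 0.2 m of shift or pi/2 rad of turn. Its arguments: {"type":"object","properties":{"commands":{"type":"array","items":{"type":"array","items":{"type":"array","items":{"type":"number","minimum":-1,"maximum":1}}}},"grip_force":{"type":"number"}},"required":["commands"]}

```bash
mkdir -p pics; cat > h.py <<'E'
import numpy as np, cv2
from scipy.spatial.transform import Rotation as R
from bench import get_obs, viewer, r
def grab(n,save=None):
    p=viewer.grab_frame(n)
    if save: cv2.imwrite('pics/'+save,p['pixels'][:,:,::-1])
    return p
def K(p):
    f=200/np.tan(np.radians(p['fovy'])/2)
    return np.array([[f,0,p['cx']],[0,f,p['cy']],[0,0,1]])
F=np.diag([1.,-1,-1])
def proj(p,X):
    T=np.array(p['world_to_cam']); X=np.atleast_2d(X)
    c=(X@T[:3,:3].T+T[:3,3])@F
    return cv2.projectPoints(c,np.zeros(3),np.zeros(3),K(p),np.array(p['distortion'],float))[0][:,0]
def ray(p,uv):
    T=np.array(p['world_to_cam']); 
    n=cv2.undistortPoints(np.array(uv,float).reshape(-1,1,2),K(p),np.array(p['distortion'],float))[:,0]
    d=np.c_[n,np.ones(len(n))]@F@T[:3,:3]
    return -T[:3,:3].T@T[:3,3], d/np.linalg.norm(d,axis=1)[:,None]
def atz(p,uv,z):
    o,d=ray(p,uv); return o+d*((z-o[2])/d[:,2])[:,None]
def tri(p1,a,p2,b):
    o1,d1=ray(p1,a);o2,d2=ray(p2,b);d1=d1[0];d2=d2[0]
    s=np.linalg.lstsq(np.c_[d1,-d2],o2-o1,rcond=None)[0]
    A=o1+s[0]*d1;B=o2+s[1]*d2
    return (A+B)/2,np.linalg.norm(A-B)
E
python3 - <<'E'
from h import *
o=get_obs(); print(o)
for n in('side','top'):
    p=grab(n,n+'0.png'); T=np.array(p['world_to_cam']); print(n,-T[:3,:3].T@T[:3,3],T[:3,:3].tolist(),p['fovy'],p['distortion'])
    for t in('stand','shackle','weight','timer','beaker','bottle','lug','top_bar'):
        print(t,[(round(x['score'],2),[int(v) for v in x['rect']]) for x in viewer.trace(p,t)][:2])
E
```

```text
{'clock': 0.0, 'joints': array([ 1.01692328,  0.47781489,  0.02231273,  1.55645196, -0.01152682,
        1.10925854, -0.08310503]), 'qvel': array([ 6.53114778e-04, -4.18256931e-04, -4.27978578e-05,  6.26572049e-04,
       -2.49139488e-05, -4.26547676e-04,  1.24047469e-04]), 'tau': array([-1.16843054e-03, -5.96455336e+01,  1.60766646e+00, -2.81191581e+01,
        1.24868233e-02,  9.49292618e-03, -2.50317373e-05]), 'tcp_pos': array([ 0.29075605, -0.60844813,  0.19271509]), 'orientation': array([-3.06217690e+00, -6.94095325e-01,  7.76000980e-04]), 'contact_force': array([-1.03632247,  0.1183018 ,  0.35149119]), 'moment': array([-0.02203085,  0.00449143, -0.04782663]), 'gripper_force': 0.0, 'grip_width': 0.08550640799532026}
side [0.68337946 0.65113277 1.39742639] [[-0.9827810789794662, 0.18474307737148388, 0.0033684066366836316], [-0.16310203264416093, -0.8759349659065199, 0.45402165416385926], [0.08682786273598572, 0.4456544971899845, 0.890984282345678]] 44.99756904127454 [-0.00751899  0.          0.          0.          0.        ]
stand [(0.57, [259, 173, 325, 250])]
shackle []
weigh
[... 165 characters left out ...]
63, 360, 291])]
top_bar [(0.53, [308, 119, 326, 154])]
top [0.38320891 0.0560135  1.27862467] [[0.013844607412684574, -0.999727184632729, 0.018811782262877493], [0.9903603348573992, 0.016303200180305434, 0.1375522184663741], [-0.13782138435935426, 0.016726086517717086, 0.9903158607449813]] 49.67941977975275 [-0.08703843  0.          0.          0.          0.        ]
stand [(0.71, [297, 105, 335, 180])]
shackle [(0.75, [408, 190, 434, 207])]
weight [(0.93, [235, 173, 259, 212])]
timer [(0.71, [329, 243, 349, 264])]
beaker [(0.58, [256, 150, 264, 159])]
bottle [(0.8, [210, 135, 233, 152]), (0.52, [305, 108, 326, 178])]
lug [(0.83, [233, 177, 260, 210])]
top_bar [(0.75, [404, 191, 430, 208])]
```

View pics/side0.png

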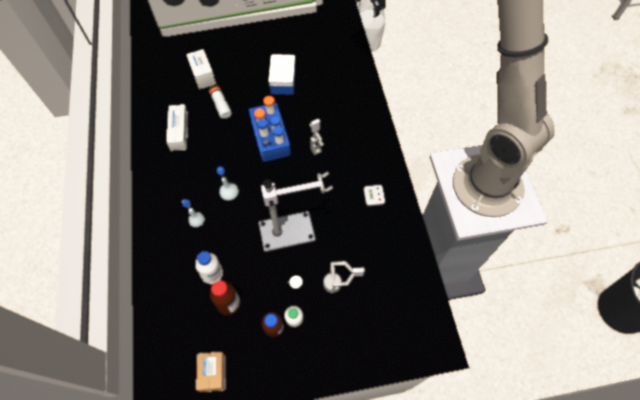

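View pics/top0.png

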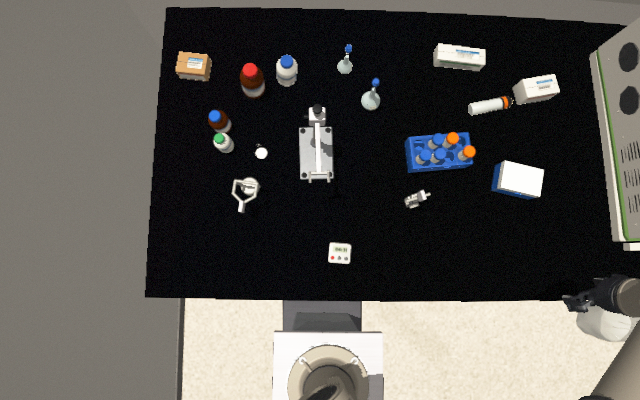

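```bash
python3 - <<'E'
from h import *
t=grab('top')['pixels'];s=grab('side')['pixels']
def c(im,x,y): return cv2.resize(im[y:y+40,x:x+40],(260,260),interpolation=cv2.INTER_CUBIC)
a=np.hstack([c(t,399,180),c(t,230,172),c(t,299,150)]);b=np.hstack([c(s,297,114),c(s,322,255),c(s,300,164)])
cv2.imwrite('pics/c1.png',np.vstack([a,b])[:,:,::-1])
E
```

```text
(no output)
```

View pics/c1.png

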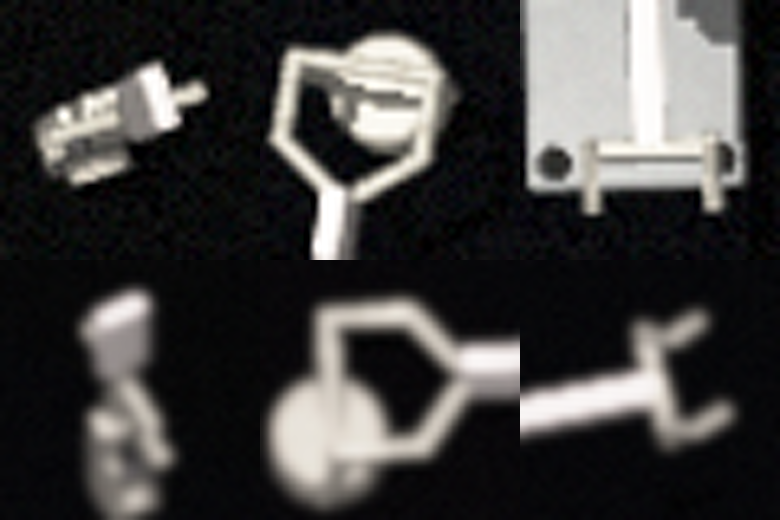

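```bash
cat > fit.py <<'E'
from h import *
from scipy.optimize import minimize
def box(x0,x1,y0,y1,z0,z1): return np.array([[x,y,z] for x in(x0,x1) for y in(y0,y1) for z in(z0,z1)])/1000.
def rod(a,b,r=4):
    a=np.array(a,float);b=np.array(b,float);o=np.array([[i,j,k] for i in(-1,1) for j in(-1,1) for k in(-1,1)])*r*.8
    return np.r_[a+o,b+o]/1000
def cyl(r,z0,z1,x=0):
    t=np.linspace(0,2*np.pi,24,endpoint=False)
    return np.array([[x+r*np.cos(i),r*np.sin(i),z] for i in t for z in(z0,z1)])/1000
M={'shackle':[box(-13,13,-5,5,120,165),box(-6,6,-5,5,75,120),box(-4,4,-36,36,104,112),box(-13,14,-14,14,66,75),box(6,14,-13,13,8,66),box(-13,14,-13,13,0,8),box(-13,-7,-13,13,0,32),np.array([[x,y,z] for y in(-13,13) for x,z in((-13,32),(-20,44),(-8,32),(-18,46))])/1000],
'weight':[cyl(26,0,36),rod((0,30,20),(0,30,100)),rod((0,-30,20),(0,-30,100)),rod((0,-30,100),(0,30,100)),rod((0,30,100),(-32,30,100)),rod((0,-30,100),(-32,-30,100)),rod((-32,30,100),(-60,4,100)),rod((-32,-30,100),(-60,-4,100)),box(-85,-55,-5,5,84,124)],
'stand':[box(-20,140,-50,50,0,14),box(81,99,-9,9,14,330),box(-50,90,-6,6,262,274),box(-54,-46,-25,25,262,274),box(-73,-46,-25,-19,268,280),box(-73,-46,19,25,268,280)]}
S=4
def render(p,parts,pose,win):
    x,y,z,yaw=pose; l,t,r_,b=win; m=np.zeros(((b-t)*S,(r_-l)*S),np.uint8)
    Rz=R.from_euler('z',yaw).as_matrix()
    for q in parts:
        uv=(proj(p,q@Rz.T+[x,y,z])+.5-[l,t])*S*16-8
        cv2.fillConvexPoly(m,cv2.convexHull(np.round(uv).astype(np.int32)),255,shift=4)
    return cv2.GaussianBlur(cv2.resize(m,None,fx=1/S,fy=1/S,interpolation=cv2.INTER_AREA).astype(float)/255,(0,0),.8)
def fit(ps,name,pose,z=0,pad=8,free=3,thr=(30,120),parts=None):
    parts=parts or M[name]; pose=list(pose); T=[]
    for p in ps:
        uv=np.vstack([proj(p,q@R.from_euler('z',pose[2]).as_matrix().T+[pose[0],pose[1],z]) for q in parts])
        a=uv.min(0).astype(int)-pad;b=uv.max(0).astype(int)+pad;w=(a[0],a[1],b[0],b[1])
        g=p['pixels'].max(2)[w[1]:w[3],w[0]:w[2]].astype(float); g=np.clip((g-thr[0])/(thr[1]-thr[0]),0,1)
        T.append((w,g))
    def f(v):
        e=0
        for p,(w,g) in zip(ps,T): e+=((render(p,parts,(v[0]/100,v[1]/100,z,v[2]),w)-g)**2).sum()/g.sum()
        return e
    best=None
    for dy in(-.25,0,.25):
        v0=np.array([pose[0]*100,pose[1]*100,pose[2]+dy])
        s=minimize(f,v0,method='Nelder-Mead',options=dict(initial_simplex=np.vstack([v0]+[v0+d for d in([1,0,0],[0,1,0],[0,0,.15])]),xatol=.01,fatol=1e-4))
        if best is None or s.fun<best.fun: best=s
    v=best.x; pose=(v[0]/100,v[1]/100,z,v[2])
    vis=[np.hstack([g,render(p,parts,pose,w)]) for p,(w,g) in zip(ps,T)]
    return pose,best.fun,vis
E
cat > a.py <<'E'
from fit import *
t=grab('top');s=grab('side')
print('weight guess',atz(t,[[230+130/6.5,172+92/6.5]],.036),atz(s,[[322+70/6.5,255+170/6.5]],.036))
print('tab top',atz(t,[[399+167/6.5,180+97/6.5]],.165),atz(s,[[297+120/6.5,114+45/6.5]],.165))
print('tines',[ [np.round(v,4) for v in tri(t,[[299+(a-520)/6.5,150+b/6.5]],s,[[300+(c-520)/6.5,164+(d-260)/6.5]])] for a,b,c,d in((592,212,733,408),(712,212,708,316))])
vv=[]
for n,g in(('weight',(*atz(t,[[250,186.2]],.036)[0,:2],-.19)),('shackle',(*atz(t,[[424.7,195]],.165)[0,:2],.35)),('stand',(.62,.0,0))):
    if n=='stand': g=(*(atz(t,[[316.5,180]],.014)[0,:2]+[.02,0]),0)
    po,e,v=fit([t,s],n,g); print(n,np.round(po,4),round(e,3)); vv+=v
H=0;rows=[]
W=max(v.shape[1] for v in vv)
out=np.vstack([np.pad(v,((0,3),(0,W-v.shape[1]))) for v in vv]); k=min(4,600/out.shape[0]);h=out.shape[0]//2
print(out.shape)
out=np.hstack([out[:h],out[h:2*h]]); cv2.imwrite('pics/fit1.png',cv2.resize((out*255).astype(np.uint8),None,fx=min(800/out.shape[1],600/out.shape[0]),fy=min(800/out.shape[1],600/out.shape[0])))
E
python3 a.py
```

```text
weight guess [[0.56798422 0.23494725 0.036     ]] [[0.56854524 0.23913829 0.036     ]]
tab top [[ 0.53319351 -0.24124757  0.165     ]] [[ 0.53177727 -0.23888996  0.165     ]]
tines [[array([0.5407, 0.0605, 0.2805]), np.float64(0.0036)], [array([0.5419, 0.017 , 0.281 ]), np.float64(0.0023)]]
weight [ 0.5707  0.2377  0.     -0.1223] 0.14
shackle [ 0.5339 -0.2373  0.      0.3507] 0.132
stand [0.6178 0.0416 0.     0.0522] 0.209
(391, 178)
```

View pics/fit1.png

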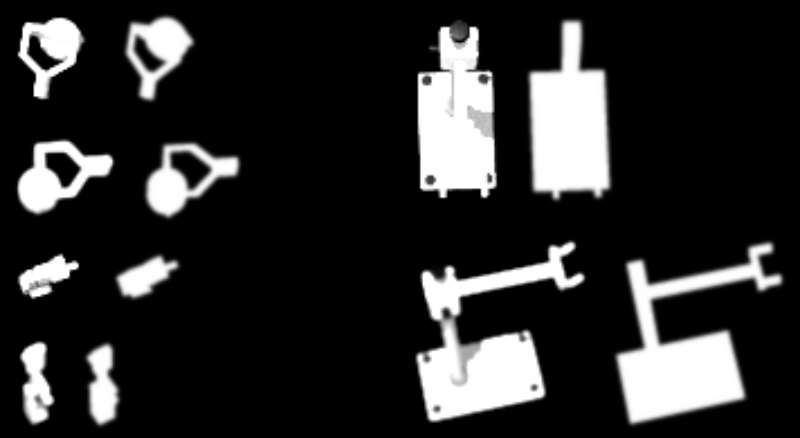

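```bash
cat >> h.py <<'E'
def plan(xyz,yaw=None,o=None):
    """tool-frame scaled shift and turn from measured pose to TCP xyz with tool-y axis along world yaw (mod pi)"""
    o=o or get_obs(); m=R.from_rotvec(o['orientation']).as_matrix()
    d=m.T@(np.array(xyz)-o['tcp_pos']); y=m[:,1]; a=np.arctan2(y[1],y[0]); t=0
    if yaw is not None: t=(yaw-a+np.pi/2)%np.pi-np.pi/2; t*=np.sign(m[2,2])
    print('tcp',o['tcp_pos'].round(4),'yaw_y',round(a,4),'z',m[:,2].round(3),'cmd',(d/.2).round(4),'turn',round(t/(np.pi/2),4),'F',np.round(o['contact_force'],2),'w',round(o['grip_width'],4),'q',np.round(o['joints'],2))
E
python3 - <<'E'
from fit import *
t=grab('top');s=grab('side')
g=(.6178,.0416,.04)
for n,pp in(('foot',M['stand'][:1]),('yoke',M['stand'][3:])):
  for ps in([t,s],[t],[s]):
    z=0 if n=='foot' else 0
    po,e,_=fit(ps,'stand',g,parts=pp,pad=1 if n=='yoke' else 4); print(n,len(ps),np.round(po,4),round(e,3))
for n,g in(('weight',(.5707,.2377,-.12)),('shackle',(.5339,-.2373,.35))):
  for ps in([t],[s]):
    po,e,_=fit(ps,n,g); print(n,np.round(po,4),round(e,3))
plan([.534,-.237,.26],.35+np.pi/2)
E
```

```text
foot 2 [0.6179 0.0419 0.     0.0458] 0.136
foot 1 [0.6186 0.0429 0.     0.045 ] 0.078
foot 1 [0.6171 0.0404 0.     0.0466] 0.051
yoke 2 [0.6192 0.0436 0.     0.0616] 0.509
yoke 1 [0.6203 0.0424 0.     0.0317] 0.283
yoke 1 [0.6176 0.0436 0.     0.0749] 0.189
weight [ 0.5715  0.2389  0.     -0.1247] 0.054
weight [ 0.5695  0.2361  0.     -0.1237] 0.055
shackle [ 0.5347 -0.2373  0.      0.3203] 0.062
shackle [ 0.5321 -0.2397  0.      0.329 ] 0.037
tcp [ 0.291  -0.6091  0.1937] yaw_y -1.125 z [ 0.  0. -1.] cmd [ 1.8981 -1.1547 -0.3316] turn 0.061 F [-0.19 -0.72 -1.3 ] w 0.0853 q [ 1.02  0.48  0.02  1.56 -0.01  1.11 -0.08]
```

play_rows:
  commands:
    - [[-1, 0.3, -0.18, -0.3, 0], [-1, 0.95, -0.577, -0.33, 0.07], [-1, 0.95, -0.577, -0.33, 0.07], [-1, 0.95, -0.577, -0.33, 0.07], [-1, 0.95, -0.577, -0.33, 0.07], [-1, 0.95, -0.577, -0.33, 0.07], [-1, 0.95, -0.577, -0.33, 0.07], [-1, 0.95, -0.577, -0.33, 0.07]]

```text
clock: 1.87
tcp_pos: [0.4145, -0.4214, 0.2604]
orientation: [3.095, 0.532, 0.002]
contact_force: [-0.4, -0.1, -0.4]
grip_width: 0.0854
gripper_force: 0.0
```

```bash
python3 -c "
from h import *
plan([.534,-.238,.26],.33+np.pi/2)"
```

```text
tcp [ 0.4145 -0.4214  0.2604] yaw_y -1.2306 z [ 0.001 -0.001 -1.   ] cmd [ 0.8693 -0.6649  0.0024] turn 0.0065 F [-0.37 -0.13 -0.37] w 0.0854 q [ 0.72  0.28 -0.04  1.68  0.01  1.17 -0.55]
```

play_rows:
  commands:
    - [[-1, 0.869, -0.665, 0, 0.006], [-1, 0.869, -0.665, 0, 0.006], [-1, 0.869, -0.665, 0, 0.006], [-1, 0.869, -0.665, 0, 0.006], [-1, 0.869, -0.665, 0, 0.006], [-1, 0.869, -0.665, 0, 0.006], [-1, 0.869, -0.665, 0, 0.006], [-1, 0.869, -0.665, 0, 0.006]]

```text
clock: 2.53
tcp_pos: [0.5325, -0.2415, 0.2592]
orientation: [3.1, 0.509, -0.002]
contact_force: [-0.6, -0.8, 0.3]
grip_width: 0.0853
gripper_force: 0.0
```

```bash
python3 - <<'E'
from h import *
plan([.534,-.238,.128],.33+np.pi/2)
t=grab('top')['pixels'];s=grab('side')['pixels']
c=lambda im,x,y: cv2.resize(im[y:y+80,x:x+80],(400,400),interpolation=cv2.INTER_CUBIC)
cv2.imwrite('pics/c2.png',np.hstack([c(t,380,155),c(s,275,80)])[:,:,::-1])
E
```

```text
tcp [ 0.5325 -0.2415  0.2592] yaw_y -1.245 z [-0.001 -0.001 -1.   ] cmd [ 0.0136 -0.0141  0.6562] turn -0.0027 F [-0.58 -0.78  0.27] w 0.0853 q [ 0.43  0.28 -0.14  1.69  0.04  1.17 -0.97]
```

View pics/c2.png

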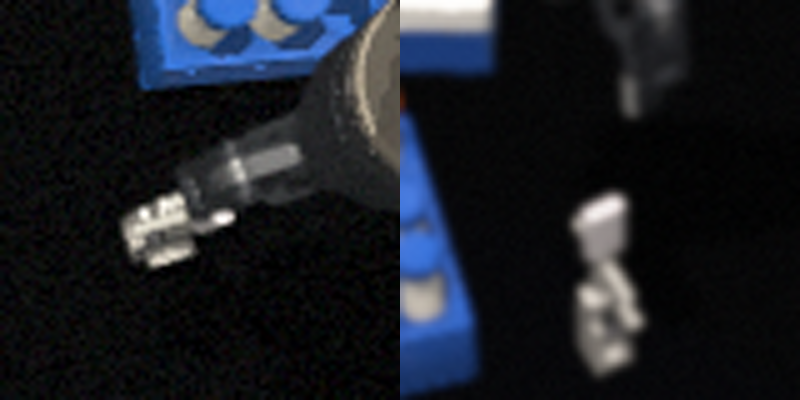

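The picture shows the gripper straddling above the shackle tab (side crop ~ (600,225)), with the rack clear behind it.

play_rows:
  commands:
    - [[-1, 0.0136, -0.0141, 0.2, 0], [-1, 0.0136, -0.0141, 0.4, 0], [-1, 0.0136, -0.0141, 0.5, 0], [-1, 0.0136, -0.0141, 0.58, 0], [-1, 0.0136, -0.0141, 0.65, 0], [-1, 0.0136, -0.0141, 0.65, 0]]

```text
clock: 3.13
tcp_pos: [0.5313, -0.2385, 0.1266]
orientation: [-3.099, -0.504, 0.009]
contact_force: [-1.7, -0.9, -0.4]
grip_width: 0.0854
gripper_force: 0.0
```

play_rows:
  commands:
    - [[0.3, 0, 0, 0, 0], [0.3, 0, 0, 0, 0], [1, 0, 0, 0, 0], [1, 0, 0, 0, 0], [1, 0, 0, 0, 0], [1, 0, 0, 0, 0], [1, 0, 0, 0, 0], [1, 0, 0, 0, 0]]
  grip_force: 60

```text
clock: 3.8
tcp_pos: [0.5347, -0.2366, 0.1299]
orientation: [3.1, 0.511, 0.0]
contact_force: [-0.0, -0.4, 0.1]
grip_width: 0.0004
gripper_force: 0.0
```

```bash
python3 - <<'E'
from h import *
plan([.534,-.238,.128],.33+np.pi/2)
E
```

```text
tcp [ 0.5347 -0.2366  0.1299] yaw_y -1.2443 z [ 0. -0. -1.] cmd [-0.0058  0.0056  0.0093] turn -0.0022 F [-0.   -0.43  0.13] w 0.0004 q [ 0.42  0.4  -0.14  1.83  0.07  0.91 -1.  ]
```

```bash
python3 - <<'E'
from h import *
t=grab('top')['pixels'];S=grab('side');s=S['pixels']
c=lambda im,x,y: cv2.resize(im[y:y+80,x:x+80],(400,400),interpolation=cv2.INTER_CUBIC)
cv2.imwrite('pics/c3.png',np.hstack([c(t,380,155),c(s,275,80)])[:,:,::-1])
print(proj(S,[get_obs()['tcp_pos']]))
E
```

```text
[[314.79132421 128.26388141]]
```

View pics/c3.png

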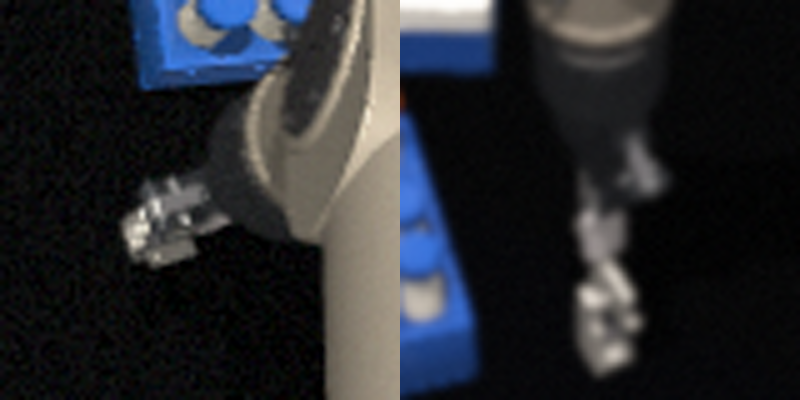

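play_rows:
  commands:
    - [[1, 0, 0, -0.05, 0], [1, 0, 0, -0.1, 0], [1, 0, 0, -0.15, 0], [1, 0, 0, -0.2, 0], [1, 0, 0, -0.2, 0]]

```text
clock: 4.32
tcp_pos: [0.5364, -0.2372, 0.1729]
orientation: [3.098, 0.51, 0.007]
contact_force: [-0.6, -0.1, 0.3]
grip_width: -0.0002
gripper_force: 0.0
```

```bash
python3 - <<'E'
from h import *
o=get_obs();print(o['grip_width'],o['gripper_force'],o['contact_force'],o['tcp_pos'])
t=grab('top');S=grab('side');s=S['pixels']
c=lambda im,x,y: cv2.resize(im[y:y+80,x:x+80],(400,400),interpolation=cv2.INTER_CUBIC)
cv2.imwrite('pics/c4.png',np.hstack([c(t['pixels'],380,155),c(s,275,80)])[:,:,::-1])
E
```

```text
-0.00018015945618286557 0.0 [-0.58354952 -0.13038724  0.29767049] [ 0.53641887 -0.23721154  0.17288109]
```

View pics/c4.png

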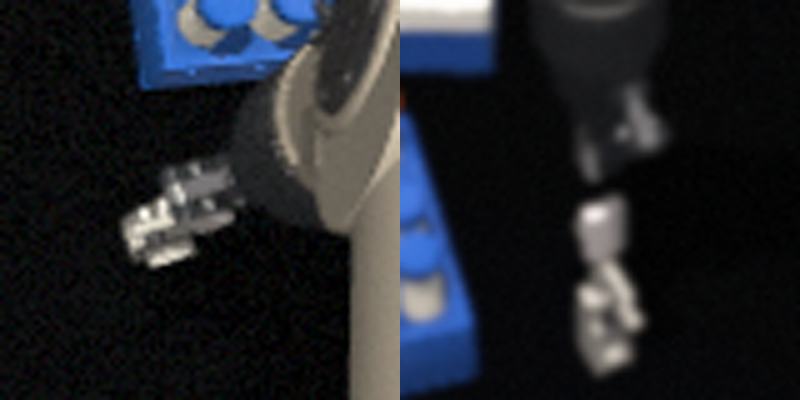

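```bash
python3 - <<'E'
from h import *
o=get_obs();m=R.from_rotvec(o['orientation']).as_matrix();p=o['tcp_pos']
t=grab('top');s=grab('side')
for n,z in(('now',p[2]),('c2',.2592)):
  q=np.array([p[0],p[1],z])
  for d in(0,.0427,-.0427):
    b=q+m[:,1]*d
    print(n,d,(proj(s,b)-[275,80])*5+[400,0],(proj(t,b)-[380,155])*5)
E
```

```text
now 0 [[597.5803682  202.78520689]] [[217.73353625 194.47619852]]
now 0.0427 [[564.71594181 154.36352064]] [[293.14224493 169.8268018 ]]
now -0.0427 [[631.19211931 252.31110196]] [[141.62568794 219.30792696]]
c2 0 [[596.08811878 112.70977798]] [[265.06407858 170.279065  ]]
c2 0.0427 [[561.44281531  62.6997121 ]] [[346.43572671 143.68368814]]
c2 -0.0427 [[631.56626998 163.92631153]] [[182.82997779 197.1044011 ]]
```

```bash
python3 - <<'E'
from h import *
o=get_obs();m=R.from_rotvec(o['orientation']).as_matrix();p=o['tcp_pos']
t=grab('top');s=grab('side');out=[]
for P,x,y in((t,390,165),(s,285,85)):
  im=P['pixels'][y:y+70,x:x+50].astype(float)/255
  im=cv2.resize((im**.4*255).astype(np.uint8),None,fx=8,fy=8,interpolation=cv2.INTER_CUBIC)
  for b,c in((p,(255,0,0)),(p+m[:,1]*.04,(0,255,0)),(p-m[:,2]*.075,(255,255,0)),(np.array([.534,-.238,.165]),(255,0,255)),(np.array([.534,-.238,0]),(255,0,255))):
    u=((proj(P,b)[0]-[x,y]+.5)*8).astype(int); cv2.circle(im,tuple(int(v) for v in u),4,c,-1)
  out.append(im)
cv2.imwrite('pics/c5.png',np.hstack(out)[:,:,::-1])
E
```

```text
(no output)
```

View pics/c5.png

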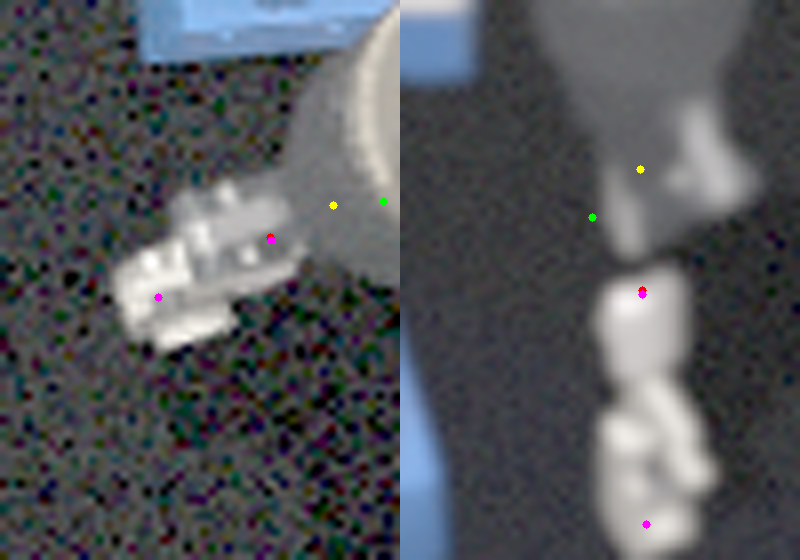

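play_rows:
  commands:
    - [[1, 0, 0, 0.02, 0], [1, 0, 0, 0.04, 0], [1, 0, 0, 0.05, 0], [1, 0, 0, 0.05, 0]]

```text
clock: 4.95
tcp_pos: [0.534, -0.2364, 0.1586]
orientation: [-3.099, -0.51, 0.002]
contact_force: [-0.5, 0.6, 1.0]
grip_width: -0.0004
gripper_force: 0.0
```

```bash
python3 - <<'E'
from fit import *
o=get_obs();print(o['tcp_pos'],o['contact_force'],o['gripper_force'],o['grip_width'])
t=grab('top');s=grab('side')
s0=cv2.imread('pics/side0.png')[:,:,::-1];t0=cv2.imread('pics/top0.png')[:,:,::-1]
for P,a in((s,s0),(t,t0)):
  Q=dict(P);Q['pixels']=a
  for q in(Q,P):
    print(fit([q],'shackle',(.534,-.238,.33),parts=M['shackle'][4:],pad=0)[0:2])
E
```

```text
[ 0.53403968 -0.236371    0.15862773] [-0.52596672  0.59647332  1.02109517] 0.0 -0.0004049680403397779
((np.float64(0.5294888218311508), np.float64(-0.24381970754401594), 0, np.float64(0.6906107721385424)), np.float64(0.0786997086313706))
((np.float64(0.5294888218311508), np.float64(-0.24381970754401594), 0, np.float64(0.6906107721385424)), np.float64(0.07939751745367181))
((np.float64(0.5349483008754778), np.float64(-0.2394401838203408), 0, np.float64(0.040916592797525214)), np.float64(0.11760448173243886))
((np.float64(0.536122119586372), np.float64(-0.23816970591419284), 0, np.float64(0.2603488667698624)), np.float64(0.09629257674159523))
```

```bash
python3 - <<'E'
from h import *
o=get_obs();p=o['tcp_pos'];out=[]
for n,x,y in(('top',395,160),('side',290,95)):
  P=grab(n);a=cv2.imread(f'pics/{n}0.png')[:,:,::-1]
  g=[(( (i[y:y+55,x:x+50]/255.)**.45)*255).astype(np.uint8) for i in (a,P['pixels'])]
  d=np.abs(P['pixels'].astype(int)-a).max(2)[y:y+55,x:x+50]; d=np.clip(d*3,0,255).astype(np.uint8); d=np.dstack([d]*3)
  ims=[]
  for k in g+[d]:
    k=cv2.resize(k,None,fx=5.3,fy=5.3,interpolation=cv2.INTER_NEAREST)
    for b,c in((p,(255,0,0)),(np.array([.534,-.238,.165]),(0,255,0))):
      u=(proj(P,b)[0]-[x,y]+.5)*5.3; cv2.circle(k,(int(u[0]),int(u[1])),2,c,-1)
    ims.append(k)
  out.append(np.hstack(ims))
cv2.imwrite('pics/c6.png',np.vstack(out)[:,:,::-1])
E
```

```text
(no output)
```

View pics/c6.png

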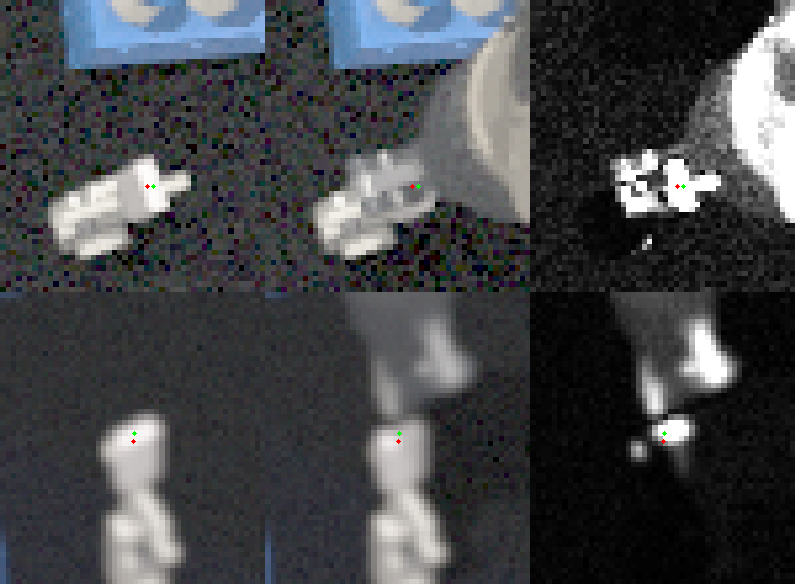

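```bash
python3 - <<'E'
from h import *
o=get_obs();print(o['tcp_pos'],R.from_rotvec(o['orientation']).as_matrix().round(2).tolist())
t=grab('top');s=grab('side')
T={'left':(345,175),'spike':(370,153),'right':(432,197),'mid':(410,188),'upr':(420,155)}
S={'Atip':(390,412),'Btip':(470,375),'Btop':(435,318),'rectUL':(370,428),'rectUR':(430,420)}
for k,(a,b) in T.items():
  for l,(c,d) in S.items():
    x,e=tri(t,[[395+(a-265)/5.3,160+b/5.3]],s,[[290+(c-265)/5.3,95+(d-292)/5.3]])
    if e<.01: print(k,l,x.round(3),round(e,4))
E
```

```text
[ 0.53474353 -0.23661053  0.15973139] [[0.95, 0.32, 0.0], [0.32, -0.95, 0.0], [0.0, 0.0, -1.0]]
left rectUR [ 0.525 -0.183  0.248] 0.0018
spike Atip [ 0.541 -0.2    0.234] 0.0059
spike Btop [ 0.523 -0.171  0.348] 0.0029
right Atip [ 0.531 -0.248  0.167] 0.0098
right Btop [ 0.513 -0.213  0.294] 0.0062
mid Btop [ 0.515 -0.199  0.311] 0.0075
upr Atip [ 0.541 -0.23   0.197] 0.0051
upr Btop [ 0.522 -0.197  0.319] 0.0069
upr rectUL [ 0.549 -0.24   0.168] 0.0019
```

play_rows:
  commands:
    - [[-1, 0, 0, -0.1, 0], [-1, 0, 0, -0.2, 0], [-1, 0, 0, -0.2, 0], [-1, 0, 0, -0.2, 0], [-1, 0, 0, -0.1, 0], [-1, 0, 0, 0.05, 0], [-1, 0, 0, 0.2, 0], [-1, 0, 0, 0.25, 0], [-1, 0, 0, 0.3, 0], [-1, 0, 0, 0.34, 0], [-1, 0, 0, 0.34, 0]]
  grip_force: 20

```text
clock: 6.17
tcp_pos: [0.5343, -0.2365, 0.0908]
orientation: [-3.099, -0.51, 0.002]
contact_force: [0.9, 0.2, -0.3]
grip_width: 0.0853
gripper_force: 0.0
```

play_rows:
  commands:
    - [[1, 0, 0, 0, 0], [1, 0, 0, 0, 0], [1, 0, 0, 0, 0], [1, 0, 0, 0, 0], [1, 0, 0, 0, 0], [1, 0, 0, 0, 0], [1, 0, 0, 0, 0], [1, 0, 0, 0, 0]]

```text
clock: 6.83
tcp_pos: [0.5349, -0.2368, 0.092]
orientation: [3.099, 0.51, 0.001]
contact_force: [-0.3, -0.2, 1.6]
grip_width: 0.0096
gripper_force: 24.6
```

play_rows:
  commands:
    - [[1, 0, 0, 0, 0], [1, 0, 0, 0, 0], [1, 0, 0, -0.1, 0], [1, 0, 0, -0.2, 0], [1, 0, 0, -0.35, 0], [1, 0, 0, -0.5, 0], [1, 0, 0, -0.5, 0], [1, 0, 0, -0.5, 0]]
  grip_force: 100

```text
clock: 7.5
tcp_pos: [0.5355, -0.2369, 0.1931]
orientation: [3.098, 0.51, 0.004]
contact_force: [-0.1, -0.1, -1.0]
grip_width: 0.0088
gripper_force: 97.7
```

```bash
cat > zf.py <<'E'
from fit import *
def zfit(ps,n,g,parts,zs,**k):
    best=None
    for z in zs:
        po,e,v=fit(ps,n,g,z=z,parts=parts,**k)
        if best is None or e<best[1]: best=(po,e,v)
        print(z,np.round(po,4),round(e,3))
    return best
E
python3 - <<'E'
from zf import *
o=get_obs();print(o['tcp_pos'],o['contact_force'],o['gripper_force'],o['grip_width'])
t=grab('top');s=grab('side')
zfit([t,s],'shackle',(.534,-.238,.33),M['shackle'][2:],[.08,.09,.1,.11,.12],pad=3)
E
```

```text
[ 0.5355226  -0.23688704  0.19313234] [-0.06446718 -0.14226584 -1.00929166] 97.68137454986572 0.008824612640579172
0.08 [ 0.5342 -0.2406  0.08    0.0498] 0.736
0.09 [ 0.534  -0.2385  0.09    0.2725] 0.636
0.1 [ 0.5344 -0.2352  0.1     0.2896] 0.562
0.11 [ 0.5341 -0.2316  0.11    0.2793] 0.577
0.12 [ 0.5345 -0.2284  0.12    0.26  ] 0.648
```

```bash
python3 - <<'E'
from h import *
plan([.515,-.10,.280],.046+np.pi/2)
E
```

```text
tcp [ 0.5337 -0.2363  0.1905] yaw_y -1.2444 z [-0.002  0.001 -1.   ] cmd [ 0.1293 -0.676  -0.4469] turn 0.1785 F [-0.97  0.14 -1.26] w 0.0087 q [ 0.43  0.34 -0.15  1.77  0.06  1.04 -0.99]
```

play_rows:
  commands:
    - [[1, 0, 0, -0.15, 0], [1, 0, 0, -0.3, 0], [1, 0.04, -0.15, -0.45, 0.05], [1, 0.1, -0.3, -0.45, 0.1], [1, 0.13, -0.45, -0.45, 0.15], [1, 0.13, -0.58, -0.45, 0.178], [1, 0.13, -0.676, -0.45, 0.178], [1, 0.13, -0.676, -0.45, 0.178]]

```text
clock: 8.27
tcp_pos: [0.5141, -0.095, 0.28]
orientation: [-3.138, -0.084, 0.006]
contact_force: [-0.6, 0.8, -2.1]
grip_width: 0.0084
gripper_force: 97.8
```

```bash
python3 - <<'E'
from h import *
plan([.498,.036,.275],.046+np.pi/2)
E
```

```text
tcp [ 0.5141 -0.095   0.28  ] yaw_y -1.5175 z [-0.004  0.002 -1.   ] cmd [-0.0456 -0.6585  0.0267] turn 0.0046 F [-0.57  0.83 -2.11] w 0.0084 q [ 0.24  0.16 -0.2   1.79  0.03  1.19 -1.49]
```

play_rows:
  commands:
    - [[1, -0.02, -0.15, 0.01, 0], [1, -0.04, -0.35, 0.025, 0], [1, -0.045, -0.5, 0.025, 0.005], [1, -0.045, -0.6, 0.025, 0.005], [1, -0.045, -0.658, 0.025, 0.005], [1, -0.045, -0.658, 0.025, 0.005], [1, -0.045, -0.658, 0.025, 0.005]]

```text
clock: 8.85
tcp_pos: [0.5006, 0.0297, 0.2758]
orientation: [3.14, 0.061, -0.002]
contact_force: [0.3, -0.2, -0.2]
grip_width: 0.0086
gripper_force: 97.8
```

```bash
python3 - <<'E'
from zf import *
plan([.558,.0389,.272],.046+np.pi/2)
t=grab('top');s=grab('side')
P=[M['shackle'][2]]+M['shackle'][3:]
for ps in([t],[s],[t,s]):
  zfit(ps,'shackle',(.498,.036,.046),P,[.175,.182,.19],pad=3)
E
```

```text
tcp [0.5006 0.0297 0.2758] yaw_y -1.532 z [-0.002 -0.001 -1.   ] cmd [ 0.2884 -0.0347  0.0187] turn -0.0046 F [ 0.33 -0.22 -0.17] w 0.0086 q [ 0.08  0.13 -0.29  1.84  0.04  1.18 -1.76]
0.175 [0.5041 0.0342 0.175  0.0151] 0.544
0.182 [0.5059 0.0344 0.182  0.0059] 0.565
0.19 [0.4979 0.0307 0.19   0.4196] 0.559
0.175 [0.4986 0.0263 0.175  0.1135] 0.315
0.182 [0.4997 0.0305 0.182  0.0916] 0.332
0.19 [0.5008 0.0344 0.19   0.1099] 0.343
0.175 [0.4987 0.027  0.175  0.1321] 0.885
0.182 [0.4997 0.0313 0.182  0.1321] 0.912
0.19 [0.5013 0.0346 0.19   0.0613] 0.91
```

```bash
python3 - <<'E'
from h import *
grab('top')
plan([.5585,.039,.272],.046+np.pi/2)
E
```

```text
tcp [0.5009 0.0286 0.2763] yaw_y -1.535 z [-0.001 -0.001 -1.   ] cmd [ 0.2897 -0.0416  0.0212] turn -0.0065 F [ 0.26 -0.16 -1.6 ] w 0.0087 q [ 0.08  0.13 -0.29  1.84  0.04  1.18 -1.76]
```

play_rows:
  commands:
    - [[1, 0.05, -0.02, 0.01, 0], [1, 0.1, -0.042, 0.015, -0.005], [1, 0.15, -0.042, 0.015, -0.005], [1, 0.2, -0.042, 0.015, -0.005], [1, 0.25, -0.042, 0.015, -0.005], [1, 0.29, -0.042, 0.015, -0.005], [1, 0.29, -0.042, 0.015, -0.005], [1, 0.29, -0.042, 0.015, -0.005]]

```text
clock: 9.67
tcp_pos: [0.5587, 0.0415, 0.2733]
orientation: [-3.141, -0.073, 0.001]
contact_force: [-0.7, -0.3, -0.6]
grip_width: 0.0084
gripper_force: 97.9
```

```bash
python3 - <<'E'
from fit import *
t=grab('top');s=grab('side');t=grab('top')
plan([.5585,.039,.272],.046+np.pi/2)
o=get_obs();p=o['tcp_pos'];out=[]
for P,x,y in((t,290,140),(s,285,140)):
  k=cv2.resize(((P['pixels'][y:y+70,x:x+50]/255.)**.5*255).astype(np.uint8),None,fx=8,fy=8,interpolation=cv2.INTER_CUBIC)
  Rz=R.from_euler('z',.046).as_matrix()
  for b,c in([(np.array([.558,.0389,.275])+Rz@np.array([dx,dy,0]),(255,0,0)) for dx,dy in((0,22),(0,-22))]+[(np.array([p[0],p[1],p[2]-.0915+.108])+Rz@np.array([0,dy,0]),(0,255,0)) for dy in(36,-36)]):
      u=(proj(P,b)[0]-[x,y]+.5)*8; cv2.circle(k,(int(u[0]),int(u[1])),3,c,-1)
  out.append(k)
cv2.imwrite('pics/c7.png',np.hstack(out)[:,:,::-1])
E
```

```text
tcp [0.5583 0.0414 0.2738] yaw_y -1.524 z [ 0. -0. -1.] cmd [0.0006 0.0122 0.0091] turn 0.0005 F [-0.44  0.62 -0.86] w 0.0085 q [ 0.06  0.24 -0.29  1.72  0.07  1.2  -1.78]Traceback (most recent call last):
  File "<stdin>", line 9, in <module>
cv2.error: OpenCV(4.12.0) :-1: error: (-5:Bad argument) in function 'circle'
> Overload resolution failed:
>  - Can't parse 'center'. Sequence item with index 0 has a wrong type
>  - Can't parse 'center'. Sequence item with index 0 has a wrong type
```

play_rows:
  commands:
    - [[1, 0, 0.01, 0.02, 0], [1, 0, 0.01, 0.04, 0], [1, 0, 0.01, 0.06, 0], [1, 0, 0.01, 0.075, 0], [1, 0, 0.01, 0.075, 0], [1, 0, 0.01, 0.075, 0]]

```text
clock: 10.32
tcp_pos: [0.5584, 0.0394, 0.2585]
orientation: [3.141, 0.073, -0.0]
contact_force: [-0.0, 0.0, -1.6]
grip_width: 0.0085
gripper_force: 97.9
```

```bash
python3 - <<'E'
from h import *
for i in range(4):
  grab('top'); o=get_obs(); print(o['tcp_pos'].round(4),o['contact_force'].round(2),o['moment'].round(3))
E
```

```text
[0.5585 0.0395 0.2587] [-0.06  0.39 -0.46] [ 0.006 -0.011 -0.024]
[0.5586 0.0395 0.2588] [ 0.42 -0.05 -2.14] [-0.047 -0.046  0.003]
[0.5586 0.0396 0.2589] [ 0.21  0.16 -0.73] [-0.021  0.016 -0.016]
[0.5586 0.0395 0.2589] [ 0.49 -0.21 -1.13] [-0.053  0.015  0.032]
```

play_rows:
  commands:
    - [[1, 0, 0, 0.015, 0], [1, 0, 0, 0.03, 0], [1, 0, 0, 0.045, 0], [1, 0, 0, 0.045, 0], [1, 0, 0, 0.045, 0]]

```text
clock: 10.93
tcp_pos: [0.5589, 0.0396, 0.2499]
orientation: [-3.14, -0.074, -0.001]
contact_force: [1.0, 1.0, 1.8]
grip_width: 0.0089
gripper_force: 97.9
```

```bash
python3 - <<'E'
from h import *
f=[]
for i in range(6):
  grab('top'); o=get_obs(); f.append(np.r_[o['tcp_pos'],o['contact_force'],o['moment']])
print(np.mean(f,0).round(4))
E
```

```text
[ 0.5589  0.0396  0.25    2.1549  0.5806  1.8781  0.1218 -0.4908  0.0139]
```

play_rows:
  commands:
    - [[1, 0.005, 0, -0.01, 0], [1, 0.01, 0, -0.02, 0], [1, 0.01, 0, -0.02, 0], [1, 0.01, 0, -0.02, 0]]

```text
clock: 11.57
tcp_pos: [0.5593, 0.0395, 0.2532]
orientation: [3.14, 0.074, -0.004]
contact_force: [-3.7, -0.3, 0.6]
grip_width: 0.0087
gripper_force: 98.0
```

```bash
python3 - <<'E'
from h import *
f=[]
for i in range(6):
  grab('top'); o=get_obs(); f.append(np.r_[o['tcp_pos'],o['contact_force'],o['moment']])
print(np.mean(f,0).round(4))
E
```

```text
[ 0.5594  0.0396  0.2531 -4.7495  0.8192  0.2798  0.1698  1.1579  0.0519]
```

play_rows:
  commands:
    - [[1, -0.007, 0, 0, 0], [1, -0.007, 0, 0, 0], [1, -0.007, 0, 0, 0], [0.5, -0.007, 0, 0, 0], [0.3, -0.007, 0, 0, 0], [0.3, -0.007, 0, 0, 0], [0.3, -0.007, 0, 0, 0]]
  grip_force: 20

```text
clock: 12.45
tcp_pos: [0.5596, 0.0394, 0.2538]
orientation: [3.141, 0.073, 0.001]
contact_force: [0.3, 0.0, -0.5]
grip_width: 0.0299
gripper_force: 0.0
```

```bash
python3 - <<'E'
from h import *
f=[]
for i in range(6):
  grab('top'); o=get_obs(); f.append(np.r_[o['tcp_pos'],o['contact_force'],o['moment'],o['grip_width']])
print(np.mean(f,0).round(4))
E
```

```text
[ 0.5593  0.0394  0.2538 -0.1031  0.243  -0.2706 -0.0099  0.0068 -0.008
  0.03  ]
```

play_rows:
  commands:
    - [[0.3, 0, 0, -0.1, 0], [0.3, 0, 0, -0.2, 0], [-0.5, 0, 0, -0.35, 0], [-1, 0, 0, -0.45, 0], [-1, 0, -0.1, -0.45, 0], [-1, -0.2, -0.3, -0.45, 0], [-1, -0.35, -0.5, -0.45, 0], [-1, -0.35, -0.7, -0.45, 0], [-1, -0.35, -0.85, -0.45, 0], [-1, -0.35, -0.9, -0.45, 0], [-1, -0.35, -0.9, -0.45, 0]]

```text
clock: 13.67
tcp_pos: [0.4788, 0.2216, 0.344]
orientation: [-3.138, -0.087, -0.0]
contact_force: [-0.2, 0.3, 0.5]
grip_width: 0.0851
gripper_force: 0.0
```

```bash
python3 - <<'E'
from zf import *
t=grab('top');s=grab('side')
P=[M['shackle'][0]]+M['shackle'][2:]
g=(.5585,.039,.046)
for ps in([s],): zfit(ps,'shackle',g,P,[.158,.163,.168],pad=2)
for n in('shackle','weight','timer','bottle','beaker'):
  for q,l in((t,'t'),(s,'s')): print(n,l,[(round(x['score'],2),[int(v) for v in x['rect']]) for x in viewer.trace(q,n)][:1])
for q in([t],[s],[t,s]): print(fit(q,'weight',(.5707,.2377,-.12))[:2])
plan([.498,.245,.25],-.124+np.pi/2)
E
```

```text
0.158 [0.5565 0.0352 0.158  0.0266] 0.142
0.163 [0.5571 0.0382 0.163  0.0415] 0.14
0.168 [0.5575 0.0407 0.168  0.0415] 0.136
shackle t []
shackle s [(0.6, [317, 167, 333, 206])]
weight t [(0.69, [238, 174, 260, 191])]
weight s [(0.63, [320, 261, 363, 291])]
timer t [(0.88, [327, 244, 351, 262])]
timer s [(0.46, [257, 178, 328, 251])]
bottle t [(0.85, [209, 135, 235, 153])]
bottle s [(0.52, [285, 308, 303, 330])]
beaker t []
beaker s [(0.49, [291, 279, 300, 288])]
((np.float64(0.5621773443919632), np.float64(0.2646503234690556), 0, np.float64(-0.013209959572860853)), np.float64(0.5677537659699914))
((np.float64(0.5695223747628791), np.float64(0.2360814769351206), 0, np.float64(-0.12367319693268947)), np.float64(0.05539718917584013))
((np.float64(0.5698318708656545), np.float64(0.2370823252598295), 0, np.float64(-0.11872839440293867)), np.float64(0.6773375163930515))
tcp [0.4809 0.2157 0.3437] yaw_y -1.5246 z [ 0. -0. -1.] cmd [ 0.0922 -0.1425  0.4687] turn 0.1084 F [ 0.38 -0.22  0.26] w 0.0856 q [-0.16  0.15 -0.43  1.68  0.06  1.33 -2.13]
```

play_rows:
  commands:
    - [[-1, 0.04, -0.08, 0.1, 0.05], [-1, 0.08, -0.14, 0.25, 0.1], [-1, 0.083, -0.147, 0.45, 0.108], [-1, 0.083, -0.147, 0.65, 0.108], [-1, 0.083, -0.147, 0.85, 0.108], [-1, 0.083, -0.147, 0.98, 0.108], [-1, 0.083, -0.147, 0.98, 0.108], [-1, 0.083, -0.147, 0.98, 0.108]]

```text
clock: 14.93
tcp_pos: [0.4954, 0.2458, 0.1472]
orientation: [3.135, -0.193, -0.004]
contact_force: [0.4, -0.6, 1.6]
grip_width: 0.0854
gripper_force: 0.0
```

```bash
python3 - <<'E'
from h import *
for i in range(5): grab('top')
plan([.4963,.2469,.055],-.123+np.pi/2)
E
```

```text
tcp [0.4974 0.247  0.1499] yaw_y -1.6939 z [ 0.004  0.002 -1.   ] cmd [-0.0069  0.0022  0.4747] turn -0.0 F [ 0.48  0.84 -0.22] w 0.0857 q [-0.24  0.36 -0.41  1.87  0.18  0.94 -2.43]
```

play_rows:
  commands:
    - [[-1, -0.004, 0.001, 0.12, 0], [-1, -0.004, 0.001, 0.24, 0], [-1, -0.004, 0.001, 0.34, 0], [-1, -0.004, 0.001, 0.42, 0], [-1, -0.004, 0.001, 0.474, 0], [-1, -0.004, 0.001, 0.474, 0], [-1, -0.004, 0.001, 0.474, 0]]

```text
clock: 15.77
tcp_pos: [0.4956, 0.2464, 0.0536]
orientation: [-3.135, 0.193, -0.001]
contact_force: [0.7, -0.1, 0.4]
grip_width: 0.0854
gripper_force: 0.0
```

play_rows:
  commands:
    - [[0.5, 0, 0, 0, 0], [1, 0, 0, 0, 0], [1, 0, 0, 0, 0], [1, 0, 0, 0, 0], [1, 0, 0, 0, 0], [1, 0, 0, 0, 0], [1, 0, 0, 0, 0], [1, 0, 0, 0, 0], [1, 0, 0, 0, 0]]

```text
clock: 16.52
tcp_pos: [0.4953, 0.2464, 0.0531]
orientation: [-3.135, 0.192, -0.001]
contact_force: [0.2, 1.4, 2.6]
grip_width: 0.0098
gripper_force: 23.3
```

```bash
python3 - <<'E'
from fit import *
f=[]
for i in range(5):
  s=grab('side'); o=get_obs(); f.append(np.r_[o['tcp_pos'],o['contact_force'],o['moment'],o['grip_width']])
print(np.mean(f,0).round(4))
print(fit([s],'weight',(.5707,.2377,-.12),parts=M['weight'][:8])[:2])
plan([0,0,0],0)
E
```

```text
[ 0.4953  0.2464  0.0531 -0.3149  0.959   2.2909  0.1883  0.0353  0.0547
  0.0097]
((np.float64(0.5698967326456674), np.float64(0.23544122497432404), 0, np.float64(-0.15122570869499316)), np.float64(0.18208954616061065))
tcp [0.4953 0.2464 0.0531] yaw_y -1.6934 z [ 0.  0. -1.] cmd [-2.3071  1.5258  0.2641] turn 0.9219 F [-0.75  0.87  2.21] w 0.0096 q [-0.28  0.48 -0.38  1.95  0.25  0.76 -2.49]
```

play_rows:
  commands:
    - [[1, 0, 0, 0, 0], [1, 0, 0, 0, 0], [1, 0, 0, -0.03, 0], [1, 0, 0, -0.1, 0], [1, 0, 0, -0.2, 0], [1, 0, 0, -0.35, 0], [1, 0, 0, -0.5, 0], [1, 0, 0, -0.6, 0], [1, 0, 0, -0.6, 0]]
  grip_force: 120

```text
clock: 17.52
tcp_pos: [0.4971, 0.2469, 0.1767]
orientation: [-3.133, 0.194, -0.008]
contact_force: [1.0, 0.2, -3.5]
grip_width: 0.0085
gripper_force: 117.3
```

```bash
python3 - <<'E'
from zf import *
f=[]
for i in range(5):
  s=grab('side'); o=get_obs(); f.append(np.r_[o['tcp_pos'],o['contact_force'],o['moment'],o['grip_width']])
print(np.mean(f,0).round(4))
zfit([s],'weight',(.5707,.2377,-.12),M['weight'][:8],[.10,.11,.12,.13])
plan([.4375,.15,.175],.046+np.pi/2)
E
```

```text
[ 0.4944  0.2452  0.1718 -0.4986 -0.5211 -4.5932  0.0094  0.3365 -0.0078
  0.0085]
0.1 [ 0.5657  0.2285  0.1    -0.1333] 0.076
0.11 [ 0.567   0.2321  0.11   -0.1415] 0.092
0.12 [ 0.5682  0.2356  0.12   -0.1331] 0.114
0.13 [ 0.5692  0.2393  0.13   -0.1295] 0.126
tcp [0.4937 0.2449 0.1706] yaw_y -1.6938 z [-0.004 -0.002 -1.   ] cmd [-0.2206  0.5053 -0.0199] turn -0.1076 F [-0.3   0.41 -3.75] w 0.0082 q [-0.23  0.33 -0.42  1.85  0.16  0.99 -2.41]
```

```bash
cat > pf.py <<'E'
from fit import *
PIV=np.array([-.0759,0,.107])
def wpose(pitch,yaw,tcp,d=(0,0,0)):
    Rm=R.from_euler('zy',[yaw,pitch]).as_matrix()
    return Rm,np.array(tcp)+[0,0,.054]+d
def pfit(ps,tcp,yaw,p0=0.,parts=None,free=True):
    parts=parts or M['weight'][:8]
    T=[]
    def pts(v):
        Rm,c=wpose(v[0],v[3] if len(v)>3 else yaw,tcp,(v[1]/100,v[2]/100,0)); return [(q-PIV)@Rm.T+c for q in parts]
    for p in ps:
        uv=np.vstack([proj(p,q) for q in pts([p0,0,0])]);a=uv.min(0).astype(int)-8;b=uv.max(0).astype(int)+8
        w=(a[0],a[1],b[0],b[1]);g=p['pixels'].max(2)[w[1]:w[3],w[0]:w[2]].astype(float);T.append((w,np.clip((g-30)/90,0,1)))
    def f(v):
        return sum(((render(p,pts(v),(0,0,0,0),w)-g)**2).sum()/g.sum() for p,(w,g) in zip(ps,T))
    best=None
    for a in(-.1,0,.1,.25):
        v0=np.array([p0+a,0,0]);s=minimize(f,v0,method='Nelder-Mead',options=dict(initial_simplex=np.vstack([v0,v0+[.1,0,0],v0+[0,.3,0],v0+[0,0,.3]])))
        if best is None or s.fun<best.fun: best=s
    Rm,c=wpose(best.x[0],yaw,tcp,(best.x[1]/100,best.x[2]/100,0))
    print('pitch',best.x.round(3),'err',round(best.fun,3),'bar',(Rm@(np.array([0,0,.1])-PIV)+c).round(4))
E
python3 - <<'E'
from pf import *
s=grab('side');t=grab('top'); o=get_obs(); print(o['tcp_pos'])
yaw=-.123
pfit([s],o['tcp_pos'],yaw);pfit([s,t],o['tcp_pos'],yaw)
E
```

```text
[0.49408735 0.24537144 0.17108382]
pitch [-0.01  -0.191 -0.043] err 0.114 bar [0.5676 0.2356 0.2188]
pitch [-0.017 -0.227  0.029] err 0.687 bar [0.5673 0.2363 0.2194]
```

play_rows:
  commands:
    - [[1, -0.1, 0.03, -0.02, -0.02], [1, -0.2, 0.1, -0.02, -0.05], [1, -0.22, 0.2, -0.02, -0.08], [1, -0.22, 0.32, -0.02, -0.108], [1, -0.22, 0.42, -0.02, -0.108], [1, -0.22, 0.5, -0.02, -0.108], [1, -0.22, 0.5, -0.02, -0.108], [1, -0.22, 0.5, -0.02, -0.108]]

```text
clock: 18.53
tcp_pos: [0.4388, 0.1512, 0.1763]
orientation: [3.14, 0.071, -0.002]
contact_force: [-0.1, 1.3, -4.2]
grip_width: 0.0084
gripper_force: 117.4
```

```bash
python3 - <<'E'
from h import *
for i in range(4): grab('side')
plan([.4375,.0335,.173],.046+np.pi/2)
E
```

```text
tcp [0.4392 0.1533 0.1767] yaw_y -1.5224 z [-0.  0. -1.] cmd [-0.0374  0.5981  0.0184] turn 0.0015 F [-0.15 -0.37 -3.97] w 0.0083 q [-0.07  0.18 -0.44  2.03  0.09  0.95 -2.08]
```

play_rows:
  commands:
    - [[1, -0.01, 0.12, 0.01, 0], [1, -0.02, 0.25, 0.018, 0], [1, -0.03, 0.37, 0.018, 0], [1, -0.037, 0.48, 0.018, 0], [1, -0.037, 0.55, 0.018, 0], [1, -0.037, 0.598, 0.018, 0], [1, -0.037, 0.598, 0.018, 0], [1, -0.037, 0.598, 0.018, 0]]

```text
clock: 19.4
tcp_pos: [0.4377, 0.0333, 0.1733]
orientation: [-3.14, -0.074, -0.0]
contact_force: [0.3, 1.4, -3.4]
grip_width: 0.0083
gripper_force: 117.8
```

```bash
python3 - <<'E'
from pf import *
for i in range(4): s=grab('side')
t=grab('top')
o=get_obs(); pfit([s],o['tcp_pos'],.046); 
plan([.4375,.0335,.173],.046+np.pi/2)
P=[M['shackle'][0]]+M['shackle'][2:4]
for z in(.16,.163,.166): print(fit([s],'shackle',(.558,.039,.046),z=z,parts=P,pad=2)[:2])
E
```

```text
pitch [-0.025 -0.293  0.016] err 0.387 bar [0.5105 0.0372 0.2222]
tcp [0.4375 0.0335 0.1733] yaw_y -1.5221 z [ 0.  0. -1.] cmd [0.0001 0.0002 0.0016] turn 0.0017 F [-0.07 -0.14 -3.99] w 0.0082 q [ 0.11  0.13 -0.35  2.1   0.06  0.92 -1.8 ]
((np.float64(0.558634082400998), np.float64(0.03698794277733785), 0.16, np.float64(0.16780940546097178)), np.float64(0.15230001430905474))
((np.float64(0.5583471431456613), np.float64(0.03907489718004061), 0.163, np.float64(0.15165063841068044)), np.float64(0.15045553724562338))
((np.float64(0.5592782495112697), np.float64(0.040455154450790884), 0.166, np.float64(0.12715057704080385)), np.float64(0.1358505660707572))
```

play_rows:
  commands:
    - [[1, 0.04, 0, 0.005, 0], [1, 0.08, 0, 0.01, 0], [1, 0.12, 0, 0.01, 0], [1, 0.16, 0, 0.01, 0], [1, 0.2, 0, 0.01, 0], [1, 0.225, 0, 0.01, 0], [1, 0.225, 0, 0.01, 0], [1, 0.225, 0, 0.01, 0]]

```text
clock: 20.32
tcp_pos: [0.4824, 0.0345, 0.1711]
orientation: [-3.141, -0.073, 0.001]
contact_force: [0.2, -0.7, -4.9]
grip_width: 0.0083
gripper_force: 117.8
```

```bash
cat > st.py <<'E'
from h import *
f=[]
for i in range(6):
  grab('side'); o=get_obs(); f.append(np.r_[o['tcp_pos'],o['contact_force'],o['moment'],o['grip_width']])
print(np.mean(f,0).round(4))
E
python3 st.py
```

```text
[ 0.482   0.0344  0.1712 -0.0326  0.079  -3.9314 -0.0226  0.3015 -0.019
  0.0082]
```

play_rows:
  commands:
    - [[1, 0.008, 0, 0.02, 0], [1, 0.008, 0, 0.04, 0], [1, 0.008, 0, 0.06, 0], [1, 0.008, 0, 0.08, 0], [1, 0.008, 0, 0.1, 0], [1, 0.008, 0, 0.12, 0], [1, 0.008, 0, 0.14, 0], [1, 0.008, 0, 0.14, 0]]

```text
clock: 21.28
tcp_pos: [0.4838, 0.0346, 0.1426]
orientation: [-3.141, -0.074, 0.001]
contact_force: [-0.3, 0.2, -2.4]
grip_width: 0.0081
gripper_force: 118.0
```

```bash
python3 st.py
```

```text
[ 0.4842  0.0346  0.1435 -0.1745 -0.1481 -2.3787 -0.0221  0.1585 -0.005
  0.0083]
```

play_rows:
  commands:
    - [[1, 0, 0, 0.02, 0], [1, 0, 0, 0.04, 0], [1, 0, 0, 0.06, 0], [1, 0, 0, 0.08, 0], [1, 0, 0, 0.1, 0], [1, 0, 0, 0.1, 0]]

```text
clock: 22.08
tcp_pos: [0.4841, 0.0346, 0.1228]
orientation: [-3.141, -0.074, 0.0]
contact_force: [-0.0, -0.2, 3.3]
grip_width: 0.0083
gripper_force: 118.8
```

```bash
python3 st.py
```

```text
[ 4.843e-01  3.470e-02  1.235e-01  2.555e-01 -3.154e-01  3.465e+00
  1.000e-04 -2.206e-01 -1.200e-03  8.200e-03]
```

play_rows:
  commands:
    - [[1, 0, 0, 0.01, 0], [1, 0, 0, 0.02, 0], [1, 0, 0, 0.03, 0], [1, 0, 0, 0.04, 0], [1, 0, 0, 0.04, 0]]

```text
clock: 22.8
tcp_pos: [0.4841, 0.0346, 0.1151]
orientation: [-3.141, -0.074, -0.0]
contact_force: [-1.0, -0.2, 5.9]
grip_width: 0.0083
gripper_force: 119.2
```

```bash
python3 st.py
```

```text
[ 0.4842  0.0346  0.1154 -0.0231 -0.1144  5.2509 -0.0111 -0.3947 -0.0066
  0.0084]
```

play_rows:
  commands:
    - [[1, 0, 0, 0.01, 0], [1, 0, 0, 0.02, 0], [1, 0, 0, 0.03, 0], [1, 0, 0, 0.03, 0], [1, 0, 0, 0.03, 0]]

```text
clock: 23.52
tcp_pos: [0.4842, 0.0347, 0.1094]
orientation: [-3.141, -0.074, -0.0]
contact_force: [-1.5, -0.7, 5.5]
grip_width: 0.0081
gripper_force: 119.3
```

```bash
python3 st.py
```

```text
[ 0.4842  0.0347  0.1095  0.171  -0.0157  5.0323  0.0287 -0.4135  0.0055
  0.0083]
```

play_rows:
  commands:
    - [[1, 0, 0, 0.01, 0], [1, 0, 0, 0.02, 0], [1, 0, 0, 0.03, 0], [1, 0, 0, 0.03, 0], [1, 0, 0, 0.03, 0]]

```text
clock: 24.23
tcp_pos: [0.4835, 0.0345, 0.103]
orientation: [3.141, 0.074, -0.002]
contact_force: [0.2, 0.3, 3.5]
grip_width: 0.0085
gripper_force: 119.2
```

```bash
python3 st.py
```

```text
[ 0.4839  0.0346  0.1033 -0.0925  0.0267  3.1709  0.0365 -0.1195  0.0147
  0.0083]
```

play_rows:
  commands:
    - [[1, 0, 0, -0.01, 0], [1, 0, 0, -0.02, 0], [1, 0, 0, -0.03, 0], [1, 0, 0, -0.045, 0], [1, 0, 0, -0.055, 0], [1, 0, 0, -0.055, 0]]

```text
clock: 25.03
tcp_pos: [0.484, 0.0346, 0.1146]
orientation: [3.141, 0.073, 0.0]
contact_force: [0.3, 0.0, -0.3]
grip_width: 0.0082
gripper_force: 118.4
```

```bash
python3 st.py; python3 - <<'E'
from pf import *
s=grab('side');o=get_obs(); pfit([s],o['tcp_pos'],.046)
P=[M['shackle'][0]]+M['shackle'][2:4]
for z in(.146,.15,.154): print(fit([s],'shackle',(.558,.039,.046),z=z,parts=P,pad=2)[:2])
E
```

```text
[ 0.4838  0.0345  0.1142 -0.7187  0.0583 -0.7545  0.066  -0.0759  0.014
  0.0083]
pitch [-0.027 -0.275 -0.076] err 0.401 bar [0.5571 0.0373 0.1632]
((np.float64(0.5584641775262917), np.float64(0.03858959666971498), 0.146, np.float64(0.18355965649291267)), np.float64(0.1717232805785894))
((np.float64(0.5585353170657311), np.float64(0.039597198608570264), 0.15, np.float64(0.11505460704307238)), np.float64(0.1492924128189204))
((np.float64(0.5587942538223725), np.float64(0.04095266908334203), 0.154, np.float64(0.1126399095302224)), np.float64(0.13729785773646136))
```

play_rows:
  commands:
    - [[1, -0.003, 0, 0.008, 0], [1, -0.003, 0, 0.008, 0], [1, -0.003, 0, 0.008, 0], [0.6, -0.003, 0, 0.008, 0], [0.3, -0.003, 0, 0.008, 0], [0, -0.003, 0, 0.008, 0], [0, -0.003, 0, 0.008, 0], [0, -0.003, 0, 0.008, 0]]
  grip_force: 20

```text
clock: 26.05
tcp_pos: [0.4834, 0.0345, 0.1127]
orientation: [3.141, 0.074, 0.0]
contact_force: [-0.0, -1.1, 0.2]
grip_width: 0.0426
gripper_force: 0.0
```

```bash
python3 st.py; python3 - <<'E'
from pf import *
s=grab('side');o=get_obs(); pfit([s],[.484,.0346,.1130],.046)
plan(o['tcp_pos'])
E
```

```text
[0.4834 0.0346 0.1127 0.2276 0.2782 0.0786 0.0033 0.0069 0.0137 0.0428]
pitch [-0.034 -0.316 -0.051] err 0.392 bar [0.5569 0.0376 0.1626]
tcp [0.4834 0.0346 0.1127] yaw_y -1.524 z [ 0. -0. -1.] cmd [0. 0. 0.] turn 0.0 F [-0.37  0.   -0.03] w 0.0429 q [ 0.08  0.29 -0.33  2.06  0.13  0.81 -1.85]
```

play_rows:
  commands:
    - [[0, -0.03, 0, 0, 0], [0, -0.08, 0, 0, 0], [0, -0.14, 0, 0, 0], [0, -0.19, 0, 0, 0], [0, -0.19, 0, 0, 0], [0, -0.19, 0, 0, 0], [0, -0.19, 0, -0.2, 0], [0, -0.19, 0, -0.4, 0], [0, -0.19, 0, -0.6, 0], [0, -0.19, 0, -0.8, 0], [0, -0.19, 0, -0.8, 0], [0, -0.19, 0, -0.8, 0]]

```text
clock: 27.4
tcp_pos: [0.4476, 0.0331, 0.2753]
orientation: [-3.14, -0.073, -0.01]
contact_force: [-0.8, 0.1, -1.1]
grip_width: 0.0426
gripper_force: 0.0
```

```bash
python3 - <<'E'
from pf import *
t=grab('top');s=grab('side');out=[];print(get_obs()['tcp_pos'],get_obs()['contact_force'])
pfit([s],[.484,.0346,.1130],.046)
for P,x,y in((t,285,150),(s,295,155)):
  im=(P['pixels'][y:y+60,x:x+50]/255.)**.6*255
  out.append(cv2.resize(im.astype(np.uint8),None,fx=8,fy=8,interpolation=cv2.INTER_CUBIC))
cv2.imwrite('pics/c8.png',np.hstack(out)[:,:,::-1])
E
```

```text
[0.44528301 0.03265137 0.27213091] [0.09240025 0.77095107 0.74042464]
pitch [-0.033 -0.317 -0.051] err 0.431 bar [0.5568 0.0376 0.1625]
```

View pics/c8.png

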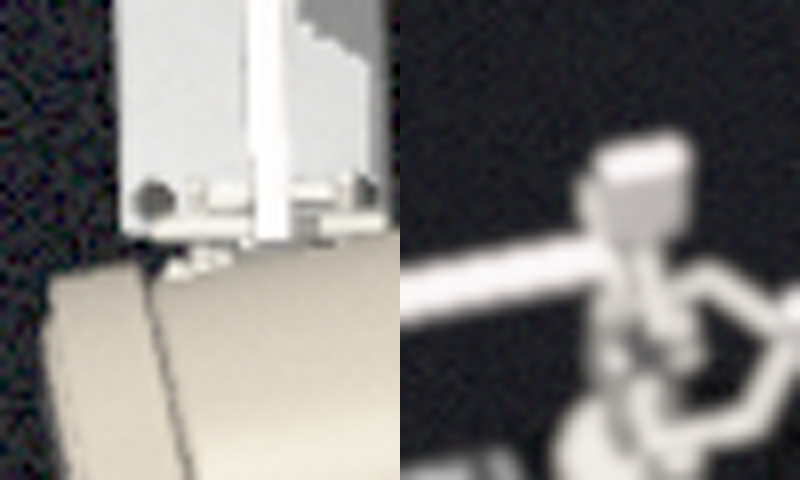

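The side view shows the shackle tab upright at (645,160), with the weight (610,440) hanging below it by its bail. The gripper is clear of both.

play_rows:
  commands:
    - [[0, 0, 0, 0, 0], [0, 0, 0, 0, 0], [0, 0, 0, 0, 0], [0, 0, 0, 0, 0], [0, 0, 0, 0, 0], [0, 0, 0, 0, 0], [0, 0, 0, 0, 0], [0, 0, 0, 0, 0], [0, 0, 0, 0, 0], [0, 0, 0, 0, 0], [0, 0, 0, 0, 0], [0, 0, 0, 0, 0]]

```text
clock: 28.5
tcp_pos: [0.4454, 0.0328, 0.2727]
orientation: [3.141, 0.073, 0.0]
contact_force: [-0.3, 0.1, 0.1]
grip_width: 0.0427
gripper_force: 0.0
```

```bash
python3 -c "
from h import *
print(r.hand_in())"
```

```text
the job is handed in; nothing more can be done
None
```

I handed the job in at about 28.5 s, with shackle and weight hanging as a chain from the stand and the gripper clear; the gate being shut is inferred from the force drop and bar height, not seen, and no verdict came back.

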